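Secure the carving frame, find the loose jig bolt and hold its cap open

TASK

Get the carving jig ready: first turn the wooden turnbutton fully home, square across the edge of the frame over the carving, then tap down on the bolts along the jig's near side to find the one that is loose and sinks. Lift that bolt's hinged cap by its red knob, more than halfway to upright, and finish while still holding it open for the carver's spanner. Never open the cap of a tight bolt, and leave the gouges, mallet and glue jar where they are.

Things in the scene. Friction and masses are not known exactly. Their poses are not given: they have to be found in the camera images.
- jig: The carving jig, fixed on the bench: a plywood board 290 x 460 mm, 34 mm thick. Origin: centre of its underside; x points away from the robot (within 0.25 rad), y left along the board, z up. A steel strap on its near side carries three bolts 120 mm apart; behind it a walnut frame (top 56 mm above the bench, x -15 to 125, y -200 to 120 mm) lies over a carved panel.
- turnbutton (a joint): Angle of the wooden turnbutton (rad): 0 = its arm points to the jig's -x, clear of the frame; pi/2 = its end stop, arm pointing to the jig's -y, square across the frame's left edge (frame secured). It turns anticlockwise seen from above, takes about 1 N at the peg and stays where it is left.
- pivot (a point): Pivot of the turnbutton: a point on its upright axis at mid-thickness of the arm, 64 mm above the bench. The arm is 18 mm wide, 12 mm thick (58 to 70 mm above the bench) and reaches 62 mm from the pivot.
- peg (a point): Grip point in the middle of the turnbutton's upright amber peg, 14 mm in diameter, 35 mm tall (70 to 105 mm above the bench); the point is 45 mm from the pivot axis and 92 mm above the bench. The peg moves with the arm.
- bolt_1 (a joint): How far the right (jig y = -120 mm) bolt has sunk (m), 0 at the start. A tight bolt hardly moves (under 1 mm). The loose one gives way under a downward push of about 2 N, sinks 7 mm to its stop and stays down by friction; push to 6 N or more to be sure. Which of the three is loose varies and cannot be seen beforehand.
- head_1 (a point): Centre of the flat top of the right (jig y = -120 mm) bolt's round steel head, 21 mm in diameter, 55 mm above the bench before it sinks; it stands 10 mm proud of its cap (3 mm once sunk), through a 28 mm square window in the cap.
- cap_1 (a joint): Opening angle of the right (jig y = -120 mm) bolt's brass cap (rad): 0 = shut, flat; 1.4 = end stop. A light spring and its weight always pull it shut (1 to 2 N at the knob). Hinge axis along the jig's y on the far side of the bolt: the knob side rises and swings towards the carving. Plate 44 mm wide, 83 mm long, 5 mm thick, top 45 mm above the bench.
- hinge_1 (a point): Point on the hinge axis of the right (jig y = -120 mm) cap, 30 mm beyond the bolt (jig +x), 42.5 mm above the bench.
- knob_1 (a point): Centre of the red ball knob, 20 mm in diameter, on a 9 mm stalk on the right (jig y = -120 mm) cap; with the cap shut it is 45 mm on the near side (jig -x) of the bolt and 71 mm above the bench, i.e. 75 mm before and 28.5 mm above the hinge axis. It swings with the cap.
- bolt_2 (a joint): How far the middle (jig y = 0) bolt has sunk (m), 0 at the start. A tight bolt hardly moves (under 1 mm). The loose one gives way under a downward push of about 2 N, sinks 7 mm to its stop and stays down by friction; push to 6 N or more to be sure. Which of the three is loose varies and cannot be seen beforehand.
- head_2 (a point): Centre of the flat top of the middle (jig y = 0) bolt's round steel head, 21 mm in diameter, 55 mm above the bench before it sinks; it stands 10 mm proud of its cap (3 mm once sunk), through a 28 mm square window in the cap.
- cap_2 (a joint): Opening angle of the middle (jig y = 0) bolt's brass cap (rad): 0 = shut, flat; 1.4 = end stop. A light spring and its weight always pull it shut (1 to 2 N at the knob). Hinge axis along the jig's y on the far side of the bolt: the knob side rises and swings towards the carving. Plate 44 mm wide, 83 mm long, 5 mm thick, top 45 mm above the bench.
- hinge_2 (a point): Point on the hinge axis of the middle (jig y = 0) cap, 30 mm beyond the bolt (jig +x), 42.5 mm above the bench.
- knob_2 (a point): Centre of the red ball knob, 20 mm in diameter, on a 9 mm stalk on the middle (jig y = 0) cap; with the cap shut it is 45 mm on the near side (jig -x) of the bolt and 71 mm above the bench, i.e. 75 mm before and 28.5 mm above the hinge axis. It swings with the cap.
- bolt_3 (a joint): How far the left (jig y = +120 mm) bolt has sunk (m), 0 at the start. A tight bolt hardly moves (under 1 mm). The loose one gives way under a downward push of about 2 N, sinks 7 mm to its stop and stays down by friction; push to 6 N or more to be sure. Which of the three is loose varies and cannot be seen beforehand.
- head_3 (a point): Centre of the flat top of the left (jig y = +120 mm) bolt's round steel head, 21 mm in diameter, 55 mm above the bench before it sinks; it stands 10 mm proud of its cap (3 mm once sunk), through a 28 mm square window in the cap.
- cap_3 (a joint): Opening angle of the left (jig y = +120 mm) bolt's brass cap (rad): 0 = shut, flat; 1.4 = end stop. A light spring and its weight always pull it shut (1 to 2 N at the knob). Hinge axis along the jig's y on the far side of the bolt: the knob side rises and swings towards the carving. Plate 44 mm wide, 83 mm long, 5 mm thick, top 45 mm above the bench.
- hinge_3 (a point): Point on the hinge axis of the left (jig y = +120 mm) cap, 30 mm beyond the bolt (jig +x), 42.5 mm above the bench.
- knob_3 (a point): Centre of the red ball knob, 20 mm in diameter, on a 9 mm stalk on the left (jig y = +120 mm) cap; with the cap shut it is 45 mm on the near side (jig -x) of the bolt and 71 mm above the bench, i.e. 75 mm before and 28.5 mm above the hinge axis. It swings with the cap.
- gouge_a: A carving gouge with amber handle lying on the bench to the right of the jig, about 240 mm long, 26 mm thick; origin under the handle's front end, x towards the blade.
- gouge_b: A carving gouge with dark handle lying on the bench to the right of the jig, about 225 mm long, 26 mm thick; origin under the handle's front end, x towards the blade.
- mallet: A turned wooden carving mallet standing on its head, handle up, left of the jig: head 86 mm in diameter, 225 mm tall; origin at the centre of its underside.
- glue_jar: A white glue jar with red cap, 70 mm in diameter, 100 mm tall, left of the jig; origin at the centre of its underside.

How it is judged (in metres and radians):
On the way, in this order (a step that is already met when the one before it is completed fails the run):
1. the turnbutton is turned across the frame's edge, to within 0.17 rad of its stop (value of joint turnbutton above 1.4 rad), for 0.2 s.
2. the loose bolt has been tapped down by more than 4 mm (value of joint any of bolt_1, bolt_2, bolt_3 above 0.004 m), for 0.2 s.
At the end, for the whole second after the job is handed in: The turnbutton is still across the frame (over 1.4 rad); the loose bolt is sunk by over 4 mm and its cap stands open by more than 0.75 rad and still, held by the fingers (contact force over 0.5 N); the other two caps are shut (under 0.15 rad) (value of joint turnbutton above 1.4 rad and ((value of joint bolt_1 above 0.004 m and value of joint cap_1 above 0.75 rad and contact force between the fingers and cap_1 above 0.5 N and value of joint each of cap_2, cap_3 below 0.15 rad) or (value of joint bolt_2 above 0.004 m and value of joint cap_2 above 0.75 rad and contact force between the fingers and cap_2 above 0.5 N and value of joint each of cap_1, cap_3 below 0.15 rad) or (value of joint bolt_3 above 0.004 m and value of joint cap_3 above 0.75 rad and contact force between the fingers and cap_3 above 0.5 N and value of joint each of cap_1, cap_2 below 0.15 rad)) and velocity of joint each of cap_1, cap_2, cap_3 below 0.3 rad/s); the arm keeps its last pose, push and grip.
It fails at once if the cap of a bolt that has not been found loose is opened (over 0.3 rad) ((value of joint cap_1 above 0.3 rad and value of joint bolt_1 below 0.003 m) or (value of joint cap_2 above 0.3 rad and value of joint bolt_2 below 0.003 m) or (value of joint cap_3 above 0.3 rad and value of joint bolt_3 below 0.003 m)).
It fails at once if a gouge, the mallet or the glue jar is moved by more than 30 mm (distance of any of gouge_a, gouge_b, mallet, glue_jar from where it was at the start of the episode above 0.03 m).
It also fails if it takes over 56 s, if anything falls off the work surface, if the arm or the gripper's body presses on something with over 40 N, if the wrist force passes 120 N, or if a joint passes its speed limit or range.

ROBOT

A 6-joint arm with a two-finger parallel gripper is mounted at the origin on the work surface. World frame = base frame: x ahead of the robot, y to its left, z up, the work surface at z = 0. Lengths are in mm, angles in degrees, forces in N, time in s.
With the tool pointing down it reaches from about 300 to 850 mm from the base axis. Payload 4.2 kg.
Tool frame: the origin (TCP) lies midway between the tips of the shut fingers; the grasp point (between the pads) lies env.hold_point_z behind it (env.hold_point_z is the distance from the TCP to the grasp point, in mm); z points along the fingers, y is the line along which they close (so a half turn about z gives the same grasp; the last joint's range is limited). The gripper opens to 91 mm and grips with 3 to 60 N. Pads are 32 mm wide; open, the fingers measure 118 mm over their backs; the gripper's body (76 mm by 178 mm) begins 60 mm behind the grasp point.
Start: joints at [-69.958, 18.312, 89.639, -0, 72.044, -1.146], TCP at [207.826, -536.145, 213.976] pointing down, gripper open.
Joint ranges: [-177.97, 177.97], [-48.28, 115.42], [12.27, 149.76], [-77.06, 257.06], [2.81, 150.46], [-146.56, 146.56]. Speed limits (degrees/s): [147.25, 147.25, 180, 180, 180, 180].

INTERFACE

Orientations are given as [roll, pitch, yaw] about the fixed x, y, z axes, in that order (R = Rz(yaw) Ry(pitch) Rx(roll)).
In Python, from workcell import env, viewer, spotter gives the robot as it stands.
- The arm moves only by the tool apply_moves, never from a script. Its arguments are lists of equal length, an entry for each row: "delta_pos": the shift along the world's x, y, z normalised to -1 to 1, where 1 is 120 mm, a list of three; "rot": the turn, a rotation vector about the world's x, y, z normalised to -1 to 1, where 1 is 1.5 rad, a list of three; "hand": the opening, from 0 (shut) to 1 (fully open). A call has 1 to 10 rows; each row is the pose to reach, as a shift and turn from the pose commanded when the call began; what a row does not reach only later rows make up. A row lasts 1/12 s, in which the tool goes at most 41.7 mm and 7.16 degrees, less where a joint would pass 70% of its speed; a pose out of reach is approached as far as the arm can. A call with a number of a shift or a turn outside -1 to 1 is refused whole. A call with a gripper value outside its range is refused whole. The fingers move at their own pace and stop on an object; "newtons" is the grip in N (left out, the last holds). Time passes only in rows, so rows that repeat a pose let the fingers close. It gives the time, the measured TCP pose, the force, the opening and the grip force at its end, in the units of the state.
- env.state(): the state, without advancing time (a new reading comes with each control period).
- viewer.grab_frame(name): name is "scene" or "side" or "wrist"; returns a dict with "pixels" (480x640x3 uint8, red, green, blue), "camera_matrix" (3x3 intrinsics, pixels), "k1" (the pictures are not rectified: a ray, as slopes to the right and down, at radius r is drawn at 1 + k1 r^2 times it, then the intrinsics apply), "R" (3x3) and "t" (3): a world point X has camera coordinates R X + t; the wrist camera has in their place "mount" (4x4, takes a point from camera to tool coordinates, whose origin is the TCP and whose axes are the flange's). Camera axes: x right, y down, z forward; pixel columns grow to the right and rows downward; lengths in mm; the calibration is good to about 2 mm. A picture is of the moment at which its call begins: read the wrist's pose just before it. There is no depth.
- env.job_done(): hands the job in; it is judged then, once.
Trained networks look in a picture, given as the dict that the camera call returned (one of the last four; its "shot" number tells which), for a name from the list of things; names that differ only in an ending like _2 or _b are one class to them, and where a whole thing is asked for, a point or a joint stands for the part that bears it (a point fixed in the world has none). Each returns a list of dicts, best first, with "score" (0 to 1); they miss things now and then, are a little off and sometimes report something else, mostly with a low value. They report only what shows in the picture. A call takes as long as a camera call.
- spotter.trace(picture, query): "mask" (480x640 bool, what is visible of it) and "box" ([centre column, centre row, width, height] in pixels, round what is visible of it).
- spotter.landmark_of(picture, query): "position" ([column, row] in pixels: a listed point, or the origin of a listed thing).
The state is a dict: "time_s": time; "qpos": joint angles; "qvel": joint speeds; "effort": joint torques, N m; "ee_pos": TCP position; "ee_rot": TCP orientation; "force": force on the tool from outside, world axes, zero at the start; "torque": the same for the moment, N m; "gripper_width": finger opening in mm; "gripper_force": force on a finger pad.
Only numpy, scipy, OpenCV 4.12 (cv2) and the standard library are available. Lean on these libraries where they do the work, as an engineer would, in place of code of your own. Each camera call takes 0.05 s, during which the arm holds its last target. There are 200 camera calls.

## Working session

There is one attempt and no reset: what is moved stays moved. The work goes in short steps, Python scripts to look and compute and a tool call to move; the robot and the scene stay as the last step left them, time stands still between calls to the robot, and variables do not carry over. Pictures are saved under pics/ and viewed, at most 10 in all, crops included, and the job is handed in when it is done.

Besides the shell and the picture viewer there is one more tool, called after "Call:" as name(argument=value, ...) on one line, values as JSON. apply_moves: Moves the arm, as the interface text tells. Its arguments: {"type":"object","properties":{"delta_pos":{"type":"array"},"rot":{"type":"array"},"hand":{"type":"array"},"newtons":{"type":"number"}},"required":["delta_pos","rot","hand"]}

```bash
mkdir -p pics; ls
cat > h.py <<'E'
import numpy as np, cv2
from scipy.optimize import least_squares
from workcell import env, viewer, spotter
def proj(c,X):
    p=np.asarray(X)@np.array(c["R"]).T+np.array(c["t"]); s=p[:,:2]/p[:,2:]
    s=s*(1+c["k1"]*(s**2).sum(1,keepdims=True)); K=np.array(c["camera_matrix"])
    return s@K[:2,:2].T+K[:2,2]
def save(c,n): cv2.imwrite("pics/"+n,c["pixels"][:,:,::-1])
# jig frame points
def J(p,X):
    c,s=np.cos(p[2]),np.sin(p[2]); X=np.asarray(X,float)
    return np.c_[p[0]+c*X[:,0]-s*X[:,1],p[1]+s*X[:,0]+c*X[:,1],X[:,2]]
E
python3 - <<'E'
from h import *
print(env.hold_point_z, env.state())
for n in("scene","side"):
    c=viewer.grab_frame(n); save(c,n+"0.png")
    print(n,np.round(c["R"],3).tolist(),np.round(c["t"]),c["k1"])
    for q in("jig","pivot","peg","head_1","hinge_1","knob_1","mallet","glue_jar","gouge_a"):
        print(q,[(round(d["score"],2),np.round(d["position"]).tolist()) for d in spotter.landmark_of(c,q)][:5])
E
```

```text
pics
18.8 {'time_s': 0.0, 'qpos': array([-6.99585274e+01,  1.83522148e+01,  8.97074234e+01, -1.40089420e-03,
        7.20435168e+01, -1.14688244e+00]), 'qvel': array([-0.02276724,  0.05245092, -0.05226053, -0.05142661, -0.0095264 ,
       -0.0888414 ]), 'effort': array([ 1.31067907e-03, -4.12454760e+01, -2.31971633e+01,  7.29141897e-02,
        4.56155010e-02, -1.34737538e-04]), 'ee_pos': array([ 207.63384746, -535.65282241,  213.10763975]), 'ee_rot': array([-1.79896839e+02, -7.33089682e-04,  2.11887874e+01]), 'force': array([-0.07601684, -0.05224408, -0.05156964]), 'torque': array([ 0.03511185, -0.03682455,  0.06761211]), 'gripper_force': 0.0, 'gripper_width': 91.1038842487318}
scene [[0.845, 0.535, 0.022], [0.331, -0.49, -0.806], [-0.42, 0.688, -0.591]] [-444. -129. 1430.] -0.0483014260926316
jig [(0.68, [326.0, 270.0]), (0.19, [359.0, 170.0])]
pivot [(0.94, [364.0, 224.0])]
peg [(0.74, [350.0, 213.0])]
head_1 [(0.52, [300.0, 245.0]), (0.49, [273.0, 272.0]), (0.45, [323.0, 223.0])]
hinge_1 [(0.83, [289.0, 280.0]), (0.73, [314.0, 251.0]), (0.6, [334.0, 234.0])]
knob_1 [(0.9, [314.0, 211.0]), (0.88, [255.0, 266.0]), (0.7, [286.0, 235.0])]
mallet [(0.87, [360.0, 174.0])]
glue_jar [(0.75, [428.0, 199.0])]
gouge_a [(0.95, [218.0, 359.0]), (0.71, [169.0, 394.0])]
side [[0.973, -0.232, 0.015], [-0.117, -0.544, -0.831], [0.201, 0.807, -0.556]] [-539.  124. 1527.] -0.16138473309420232
jig [(0.78, [332.0, 277.0]), (0.44, [309.0, 267.0])]
pivot [(0.86, [333.0, 226.0])]
peg [(0.71, [319.0, 224.0])]
head_1 [(0.62, [323.0, 293.0]), (0.59, [310.0, 266.0]), (0.54, [302.0, 243.0])]
hinge_1 [(0.88, [338.0, 293.0]), (0.64, [309.0, 244.0]), (0.59, [321.0, 264.0])]
knob_1 [(0.95, [306.0, 290.0]), (0.91, [294.0, 264.0]), (0.69, [282.0, 240.0]), (0.4, [321.0, 292.0])]
mallet [(0.73, [245.0, 199.0])]
glue_jar [(0.74, [325.0, 193.0]), (0.59, [324.0, 268.0])]
gouge_a [(0.94, [360.0, 408.0]), (0.75, [354.0, 368.0])]
```

```bash
cat > fit.py <<'E'
from h import *
obs={}
cams={n:viewer.grab_frame(n) for n in("scene","side")}
for n,c in cams.items():
    for q in("head_1","hinge_1","knob_1"):
        d=spotter.landmark_of(c,q)[:3]
        P=sorted([x["position"] for x in d],key=lambda p:-p[1]); obs[n,q]=np.array(P)
    for q in("pivot","peg"): obs[n,q]=np.array([spotter.landmark_of(c,q)[0]["position"]])
ys=[-120,0,120]
def pts(p):
    a=p[5]
    D={"head_1":[[0,y,55] for y in ys],"knob_1":[[-45,y,71] for y in ys],"hinge_1":[[30,y,42.5] for y in ys],
     "pivot":[[p[3],p[4],64]],"peg":[[p[3]-45*np.cos(a),p[4]-45*np.sin(a),92]]}
    return {k:J(p,v) for k,v in D.items()}
def res(p):
    W=pts(p); return np.concatenate([(proj(cams[n],W[q])-o).ravel() for (n,q),o in obs.items()])
r=least_squares(res,[450,-200,0,50,150,0],loss="soft_l1",x_scale=[100,100,.1,50,50,.3])
print(np.round(r.x,3)); print(np.round(r.fun,1)); 
for k,v in pts(r.x).items(): print(k,np.round(v,1).tolist())
for n,c in cams.items():
    im=c["pixels"][:,:,::-1].copy()
    for v in pts(r.x).values():
        for u in proj(c,v): cv2.circle(im,tuple(int(round(x)) for x in u),1,(255,255,0),-1)
    cv2.imwrite(f"pics/{n}1.png",cv2.resize(im[140:440,150:470],None,fx=2,fy=2))
E
python3 fit.py; cd pics; python3 -c "
import cv2,numpy as np
cv2.imwrite('both.png',cv2.resize(np.hstack([cv2.imread('scene1.png'),cv2.imread('side1.png')]),(800,375)))"
```

```text
[ 5.15493e+02 -6.34180e+01  5.20000e-02  1.07150e+02  1.61075e+02
  4.69000e-01]
[  0.8   0.9   2.7   2.4   3.6  -0.9  -2.1   0.   -2.1   1.5  -0.4  -1.7
   1.7  -3.1   1.4   2.8  -1.9   1.2   0.9  -0.2   1.1   0.4   0.3  -4.5
   3.3 -25.2  -1.7  -2.   -4.6   2.1  -0.9   1.7   0.8   0.2  -2.   -0.3
   1.9   2.1  -2.    1.1  -0.4   2.   -1.8   2.4]
head_1 [[521.8, -183.3, 55.0], [515.5, -63.4, 55.0], [509.2, 56.4, 55.0]]
knob_1 [[476.9, -185.6, 71.0], [470.6, -65.8, 71.0], [464.3, 54.1, 71.0]]
hinge_1 [[551.7, -181.7, 42.5], [545.5, -61.8, 42.5], [539.2, 58.0, 42.5]]
pivot [[614.0, 103.1, 64.0]]
peg [[575.0, 80.6, 92.0]]
```

View pics/scene1.png

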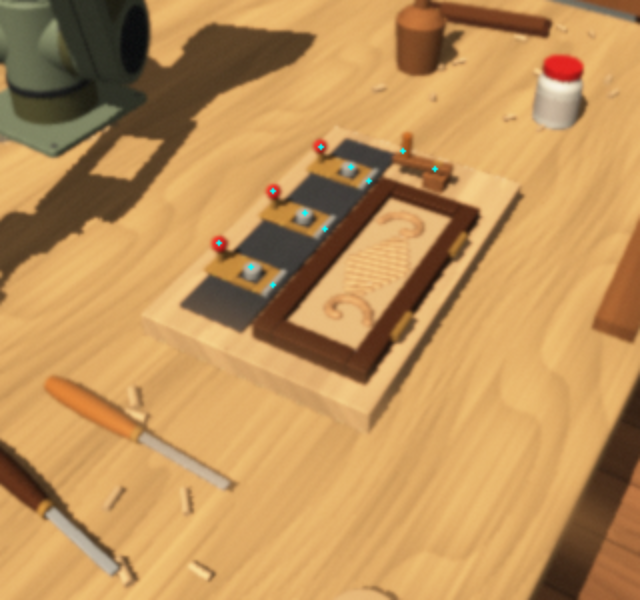

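View pics/side1.png

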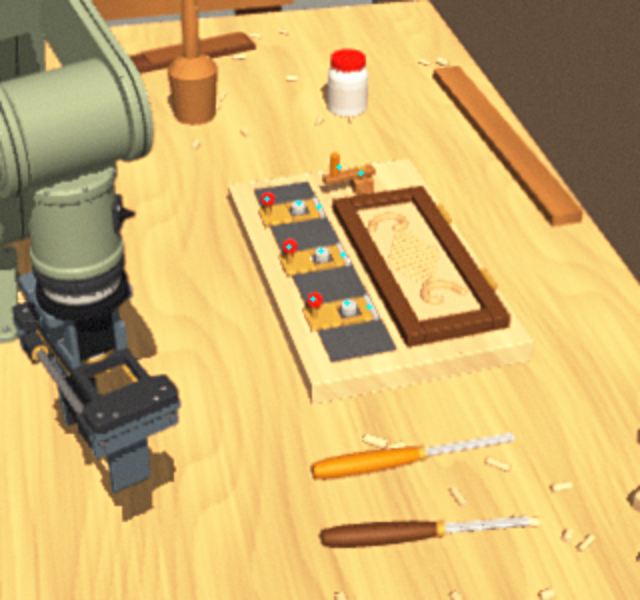

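Scene: red knobs at crop (319,146), (273,190), (218,243), with the fit on all three bolts. The peg is near (406,145) and the turnbutton is only partly turned. Moving above the jig for a close look.

Call:
apply_moves(delta_pos=[[0.15,0.24,0.06],[0.3,0.48,0.12],[0.45,0.72,0.18],[0.6,0.97,0.25]], rot=[[0,0,-0.06],[0,0,-0.12],[0,0,-0.18],[0,0,-0.212]], hand=[1,1,1,1])

```text
time_s: 1.93
ee_pos: [280.2, -418.5, 244.0]
ee_rot: [-180.0, 0.0, 2.7]
force: [1.6, -0.9, 0.0]
gripper_width: 91.0
gripper_force: 0.0
```

Call:
apply_moves(delta_pos=[[0.15,0.24,0.06],[0.3,0.48,0.12],[0.45,0.72,0.18],[0.6,0.97,0.25]], rot=[[0,0,0],[0,0,0],[0,0,0],[0,0,0]], hand=[1,1,1,1])

```text
time_s: 2.27
ee_pos: [352.3, -301.9, 274.3]
ee_rot: [180.0, -0.0, 2.9]
force: [0.8, -0.1, -0.4]
gripper_width: 91.0
gripper_force: 0.0
```

Call:
apply_moves(delta_pos=[[0.15,0.24,0.06],[0.3,0.48,0.12],[0.45,0.72,0.18],[0.6,0.97,0.25]], rot=[[0,0,0],[0,0,0],[0,0,0],[0,0,0]], hand=[0.4,0.4,0.4,0.4])

```text
time_s: 2.6
ee_pos: [424.3, -185.4, 304.4]
ee_rot: [180.0, -0.0, 3.0]
force: [0.1, -0.7, 0.2]
gripper_width: 67.4
gripper_force: 0.0
```

Call:
apply_moves(delta_pos=[[0.15,0.24,0.06],[0.3,0.48,0.12],[0.45,0.72,0.18],[0.6,0.97,0.25],[0.6,0.97,0.25],[0.6,0.97,0.25]], rot=[[0,0,0],[0,0,0],[0,0,0],[0,0,0],[0,0,0],[0,0,0]], hand=[0.4,0.4,0.4,0.4,0.4,0.4])

```text
time_s: 3.1
ee_pos: [496.5, -69.4, 334.1]
ee_rot: [180.0, -0.0, 3.2]
force: [-0.2, -0.4, 0.3]
gripper_width: 36.5
gripper_force: 0.0
```

```bash
cat >> h.py <<'E'
from scipy.spatial.transform import Rotation as Ro
def wrist():
    s=env.state(); c=dict(viewer.grab_frame("wrist"))
    M=np.array(c["mount"]); Rw=Ro.from_euler("xyz",s["ee_rot"],degrees=True).as_matrix()
    A=Rw@M[:3,:3]; b=Rw@M[:3,3]+s["ee_pos"]
    c["R"]=A.T; c["t"]=-A.T@b; return c
def back(c,uv,z):
    f=lambda xy: proj(c,[[xy[0],xy[1],z]])[0]-uv
    return least_squares(f,[500,0]).x
E
python3 - <<'E'
from h import *
c=wrist(); save(c,"wrist0.png")
for q,z in(("pivot",64),("peg",92),("head_1",55),("hinge_1",42.5),("knob_1",71)):
    for d in spotter.landmark_of(c,q)[:3]: print(q,round(d["score"],2),np.round(d["position"]),np.round(back(c,d["position"],z),1))
for n,uv in(("mallet",[360,174]),("jar",[428,199])): print(n,back(viewer.grab_frame("scene"),uv,0))
E
```

```text
pivot 0.93 [183. 107.] [616.8 107.9]
pivot 0.39 [314. 169.] [547.6 -61.2]
peg 0.81 [184. 141.] [574.3  96.9]
head_1 0.74 [311. 191.] [518.3 -58.5]
head_1 0.6 [402. 192.] [ 523.4 -181.7]
head_1 0.46 [226. 192.] [510.4  55.8]
hinge_1 0.85 [312. 171.] [544.5 -59.4]
hinge_1 0.76 [226. 173.] [535.2  58.5]
hinge_1 0.56 [401. 170.] [ 552.8 -179.2]
knob_1 0.97 [403. 226.] [ 480.5 -183.7]
knob_1 0.63 [226. 232.] [459.8  52.1]
knob_1 0.62 [314. 227.] [472.6 -66. ]
mallet [415.21381773 446.04283588]
jar [672.93871321 424.25910535]
```

View pics/wrist0.png

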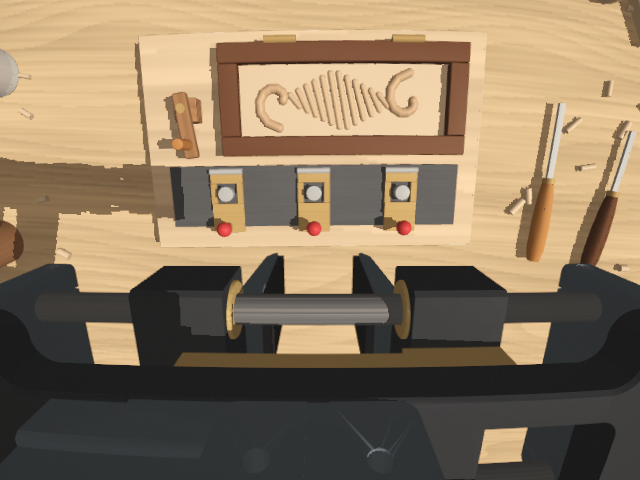

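Wrist view: the turnbutton arm runs from pivot (180,107) to a tip at about (192,157), with the peg top at (180,143). The angle is about 0.2 rad. The mallet and jar are far off. Approaching the peg.

Call:
apply_moves(delta_pos=[[0.1,0.3,-0.25],[0.15,0.5,-0.5],[0.2,0.75,-0.75],[0.25,1,-1],[0.25,1,-1],[0.25,1,-1]], rot=[[0,0,0],[0,0,0],[0,0,0],[0,0,0],[0,0,0],[0,0,0]], hand=[0.5,0.5,0.5,0.5,0.5,0.5])

```text
time_s: 4.0
ee_pos: [524.6, 50.3, 211.8]
ee_rot: [180.0, 0.3, 3.1]
force: [-0.5, 0.1, 0.6]
gripper_width: 45.7
gripper_force: 0.0
```

Run:
```python
from h import *
print(env.state()["ee_pos"])
c=wrist(); save(c,"wrist1.png")
for q,z in(("pivot",64),("peg",92),("head_1",55),("knob_1",71)):
    for d in spotter.landmark_of(c,q)[:3]: print(q,round(d["score"],2),np.round(d["position"]),np.round(back(c,d["position"],z),1))
```

```text
[524.62529638  50.32690924 211.76411388]
pivot 0.89 [259. 130.] [612.6 109.3]
peg 0.95 [265. 179.] [570.6  98.1]
head_1 0.78 [428. 238.] [517.1 -61.9]
head_1 0.56 [308. 239.] [509.9  59.7]
knob_1 0.92 [311. 288.] [463.6  54.5]
knob_1 0.68 [546. 282.] [ 481.3 -185.9]
```

View pics/wrist1.png

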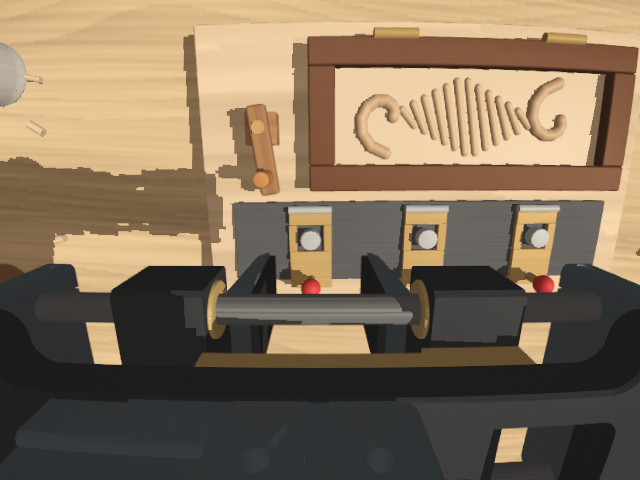

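The peg top is at (261,179) and the pivot at (258,127), which agrees with the network. The peg is at about (572, 97.5). Descending on it.

Call:
apply_moves(delta_pos=[[0.2,0.2,-0.1],[0.4,0.39,-0.3],[0.4,0.39,-0.5],[0.4,0.39,-0.66],[0.4,0.39,-0.66]], rot=[[0,0,0],[0,0,0],[0,0,0],[0,0,0],[0,0,0]], hand=[0.5,0.5,0.5,0.5,0.5])

```text
time_s: 4.67
ee_pos: [571.9, 95.2, 131.7]
ee_rot: [179.9, 0.4, 2.9]
force: [-0.7, -0.3, -0.3]
gripper_width: 45.3
gripper_force: 0.0
```

Call:
apply_moves(delta_pos=[[0,0,-0.15],[0,0,-0.3],[0,0,-0.45],[0,0,-0.45],[0,0,-0.45],[0,0,-0.45],[0,0,-0.45],[0,0,-0.45]], rot=[[0,0,0],[0,0,0],[0,0,0],[0,0,0],[0,0,0],[0,0,0],[0,0,0],[0,0,0]], hand=[0.5,0.5,0.5,0.5,0,0,0,0], newtons=8)

```text
time_s: 5.33
ee_pos: [574.8, 96.3, 82.4]
ee_rot: [-180.0, -0.2, 2.9]
force: [0.2, 1.3, 0.8]
gripper_width: 21.6
gripper_force: 0.6
```

Call:
apply_moves(delta_pos=[[0,0,-0.03],[0,0,-0.03],[0,0,-0.03],[0,0,-0.03]], rot=[[0,0,0],[0,0,0],[0,0,0],[0,0,0]], hand=[0,0,0,0], newtons=8)

```text
time_s: 5.67
ee_pos: [574.8, 96.6, 78.1]
ee_rot: [-180.0, -0.1, 3.0]
force: [1.2, 2.1, 4.8]
gripper_width: 14.0
gripper_force: 8.0
```

Call:
apply_moves(delta_pos=[[0.018,-0.05,0],[0.04,-0.097,0],[0.068,-0.137,0],[0.1,-0.174,0],[0.136,-0.206,0],[0.177,-0.234,0],[0.177,-0.234,0]], rot=[[0,0,0],[0,0,0],[0,0,0],[0,0,0],[0,0,0],[0,0,0],[0,0,0]], hand=[0,0,0,0,0,0,0])

```text
time_s: 6.25
ee_pos: [595.5, 68.2, 77.5]
ee_rot: [-180.0, -0.0, 2.9]
force: [0.5, 1.8, 4.8]
gripper_width: 13.8
gripper_force: 8.0
```

Call:
apply_moves(delta_pos=[[0.045,-0.022,0],[0.09,-0.037,0],[0.14,-0.046,0],[0.188,-0.05,0],[0.225,-0.048,0],[0.245,-0.046,0],[0.245,-0.046,0]], rot=[[0,0,0],[0,0,0],[0,0,0],[0,0,0],[0,0,0],[0,0,0],[0,0,0]], hand=[0,0,0,0,0,0,0])

```text
time_s: 6.83
ee_pos: [619.3, 64.5, 75.8]
ee_rot: [-179.8, 0.7, 2.9]
force: [-9.9, 6.0, 5.6]
gripper_width: 13.7
gripper_force: 8.0
```

Call:
apply_moves(delta_pos=[[0,0,0],[0,0,0],[0,0,0],[0,0,0.1],[0,0,0.4],[0,0,0.8],[-0.3,0,1],[-0.6,0,1],[-0.9,0,1],[-0.9,0,1]], rot=[[0,0,0],[0,0,0],[0,0,0],[0,0,0],[0,0,0],[0,0,0],[0,0,0],[0,0,0],[0,0,0],[0,0,0]], hand=[0.5,0.5,0.5,0.5,0.5,0.3,0,0,0,0])

```text
time_s: 7.67
ee_pos: [508.9, 61.9, 196.9]
ee_rot: [180.0, 0.4, 3.0]
force: [-0.3, 0.0, -0.2]
gripper_width: 15.5
gripper_force: 0.0
```

Run:
```python
from h import *
print(env.state()["ee_pos"])
c=wrist(); save(c,"wrist2.png")
for q,z in(("pivot",64),("peg",92),("head_1",55),("hinge_1",42.5),("knob_1",71)):
    for d in spotter.landmark_of(c,q)[:3]: print(q,round(d["score"],2),np.round(d["position"]),np.round(back(c,d["position"],z),1))
```

```text
[508.93406076  61.92638309 196.92764576]
pivot 0.66 [270. 108.] [614.7 108.7]
peg 0.57 [325. 101.] [618.3  62.1]
head_1 0.66 [325. 227.] [510.2  55.1]
head_1 0.61 [561. 232.] [ 518.3 -179.6]
head_1 0.61 [446. 226.] [517.  -60.9]
hinge_1 0.92 [560. 193.] [ 555.1 -178.9]
hinge_1 0.82 [446. 193.] [547.5 -61. ]
hinge_1 0.76 [326. 194.] [540.   55.6]
knob_1 0.93 [569. 277.] [ 476.6 -186.4]
knob_1 0.79 [450. 278.] [470.6 -66.1]
knob_1 0.57 [324. 281.] [462.2  53.6]
```

View pics/wrist2.png

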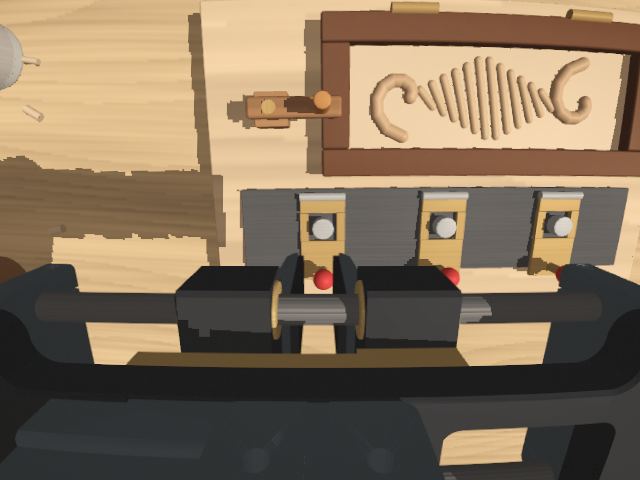

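The arm is square across the frame's left edge, with the pivot at (268,106) and the peg at (322,101), so it is at its stop. Next is bolt 3.

Call:
apply_moves(delta_pos=[[0.01,-0.045,-0.25],[0.01,-0.045,-0.5],[0.01,-0.045,-0.75],[0.01,-0.045,-1],[0.01,-0.045,-1],[0.01,-0.045,-1]], rot=[[0,0,0],[0,0,0],[0,0,0],[0,0,0],[0,0,0],[0,0,0]], hand=[0,0,0,0,0,0])

```text
time_s: 8.47
ee_pos: [517.6, 57.1, 75.9]
ee_rot: [180.0, 0.2, 3.0]
force: [0.1, -0.7, 1.3]
gripper_width: 0.5
gripper_force: 0.0
```

Call:
apply_moves(delta_pos=[[0,0,-0.06],[0,0,-0.12],[0,0,-0.15],[0,0,-0.18],[0,0,-0.2],[0,0,-0.21]], rot=[[0,0,0],[0,0,0],[0,0,0],[0,0,0],[0,0,0],[0,0,0]], hand=[0,0,0,0,0,0])

```text
time_s: 8.97
ee_pos: [518.1, 57.3, 52.3]
ee_rot: [180.0, -0.1, 3.0]
force: [0.4, 0.6, 1.3]
gripper_width: 0.5
gripper_force: 1.1
```

Call:
apply_moves(delta_pos=[[0,0,0.07],[-0.065,-0.005,0.07],[-0.065,-0.005,0.03],[-0.065,-0.005,0],[-0.065,-0.005,-0.01],[-0.065,-0.005,-0.02],[-0.065,-0.005,-0.02]], rot=[[0,0,0],[0,0,0],[0,0,0],[0,0,0],[0,0,0],[0,0,0],[0,0,0]], hand=[0,0,0,0,0,0,0])

```text
time_s: 9.55
ee_pos: [509.5, 56.6, 49.1]
ee_rot: [180.0, 0.1, 3.0]
force: [-0.1, 0.2, -0.5]
gripper_width: 0.6
gripper_force: 0.0
```

Call:
apply_moves(delta_pos=[[0,0,-0.01],[0,0,-0.02],[0,0,-0.03],[0,0,-0.03]], rot=[[0,0,0],[0,0,0],[0,0,0],[0,0,0]], hand=[0,0,0,0])

```text
time_s: 9.88
ee_pos: [509.9, 56.7, 48.1]
ee_rot: [180.0, -0.0, 3.0]
force: [-5.6, -1.1, 19.0]
gripper_width: 0.3
gripper_force: 9.3
```

Bolt 3 gave way with under 2 N and stopped at z = 48.1, so it has sunk 7 mm and is the loose one. Next, its knob.

Call:
apply_moves(delta_pos=[[0,0,0.3],[0,0,0.6],[-0.2,-0.01,0.6],[-0.385,-0.022,0.6],[-0.385,-0.022,0.6],[-0.385,-0.022,0.6]], rot=[[0,0,0],[0,0,0],[0,0,0],[0,0,0],[0,0,0],[0,0,0]], hand=[0.2,0.5,0.5,0.5,0.5,0.5])

```text
time_s: 10.38
ee_pos: [463.2, 54.0, 118.1]
ee_rot: [180.0, -0.0, 3.0]
force: [1.0, -0.2, -0.0]
gripper_width: 37.5
gripper_force: 0.0
```

Run:
```python
from h import *
s=env.state(); print(s["ee_pos"],s["gripper_width"])
c=wrist(); save(c,"wrist3.png")
for q,z in(("knob_1",71),("head_1",55)):
    for d in spotter.landmark_of(c,q)[:3]: print(q,round(d["score"],2),np.round(d["position"]),np.round(back(c,d["position"],z),1))
```

```text
[463.20063623  53.99431558 118.1366241 ] 37.52606711101673
knob_1 0.91 [491. 257.] [470.7 -65.2]
knob_1 0.55 [319. 259.] [463.1  53.9]
knob_1 0.39 [631. 147.] [ 551.3 -151.4]
head_1 0.76 [316. 188.] [509.3  57.8]
head_1 0.74 [639. 194.] [ 520.4 -182. ]
head_1 0.71 [489. 186.] [518.1 -63.4]
```

View pics/wrist3.png

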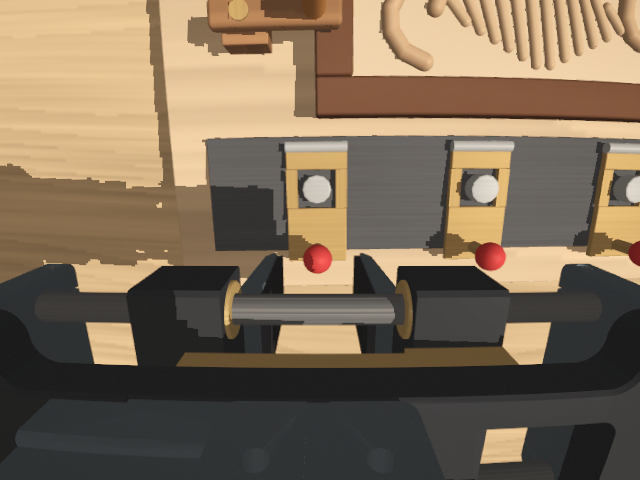

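Knob 3 is at (317,259), centred between the fingers in y, and its world position matches (463,54). Descending and gripping it.

Call:
apply_moves(delta_pos=[[0,0,-0.2],[0,0,-0.4],[0,0,-0.5],[0,0,-0.5],[0,0,-0.5],[0,0,-0.5],[0,0,-0.5],[0,0,-0.5],[0,0,-0.5]], rot=[[0,0,0],[0,0,0],[0,0,0],[0,0,0],[0,0,0],[0,0,0],[0,0,0],[0,0,0],[0,0,0]], hand=[0.5,0.5,0.5,0.5,0,0,0,0,0], newtons=15)

```text
time_s: 11.28
ee_pos: [464.4, 54.6, 58.8]
ee_rot: [-179.9, -0.1, 2.9]
force: [0.2, 1.5, 1.1]
gripper_width: 19.0
gripper_force: 15.0
```

Call:
apply_moves(delta_pos=[[0.023,0.001,0.053],[0.051,0.003,0.105],[0.083,0.004,0.153],[0.119,0.006,0.199],[0.159,0.008,0.242],[0.203,0.01,0.281],[0.203,0.01,0.281]], rot=[[0,0,0],[0,0,0],[0,0,0],[0,0,0],[0,0,0],[0,0,0],[0,0,0]], hand=[0,0,0,0,0,0,0])

```text
time_s: 11.87
ee_pos: [488.5, 56.1, 92.9]
ee_rot: [-179.9, 0.0, 2.9]
force: [-1.2, 5.9, -0.4]
gripper_width: 18.9
gripper_force: 15.0
```

Call:
apply_moves(delta_pos=[[0.047,0.004,0.034],[0.097,0.007,0.065],[0.148,0.01,0.092],[0.203,0.013,0.113],[0.258,0.016,0.129],[0.316,0.019,0.142],[0.36,0.021,0.148],[0.36,0.021,0.148],[0.36,0.021,0.148]], rot=[[0,0,0],[0,0,0],[0,0,0],[0,0,0],[0,0,0],[0,0,0],[0,0,0],[0,0,0],[0,0,0]], hand=[0,0,0,0,0,0,0,0,0])

```text
time_s: 12.62
ee_pos: [530.7, 58.7, 110.4]
ee_rot: [-179.9, 0.1, 2.9]
force: [-2.1, 5.6, 3.6]
gripper_width: 18.8
gripper_force: 15.0
```

Run:
```python
from h import *
c=wrist(); d=viewer.grab_frame("side"); e=viewer.grab_frame("scene")
a=[cv2.resize(x["pixels"][r[0]:r[1],r[2]:r[3],::-1],(400,300)) for x,r in((c,(60,480,40,600)),(d,(170,320,230,430)),(e,(150,300,220,420)))]
cv2.imwrite("pics/fin.png",np.vstack([np.hstack(a[:2]),np.hstack([a[2],a[2]*0])]))
for x in(d,e):print([(round(k["score"],2),np.round(k["position"]).tolist()) for k in spotter.landmark_of(x,"peg")[:1]])
```

```text
[(0.68, [340.0, 224.0])]
[(0.58, [361.0, 228.0])]
```

View pics/fin.png

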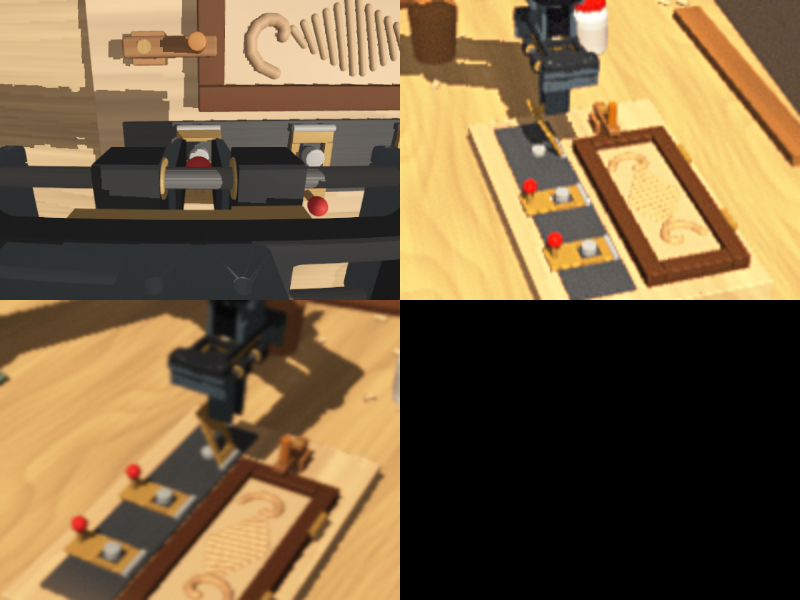

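Cap 3 stands at roughly 60° (side crop, plate from (530,105) to (560,150)) and its knob is held in the fingers. Caps 1 and 2 are shut and the turnbutton is still square. Handing in.

```bash
python3 -c "
from workcell import env; print(env.job_done())"
```

```text
the job is handed in; nothing more can be done
None
```

I handed the job in at about 13 s: the turnbutton is at its stop across the frame, the left bolt (bolt_3) was the loose one and has sunk 7 mm, and its cap is held open by the knob at roughly 60°; `env.job_done()` returned no verdict.

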